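Clamp a lens barrel in a V-cradle

TASK

Lay the black lens barrel in the V of the clamp fixture, a finger's breadth short of the end stop, and then slide it along the V and press it firmly, but gently, home against the stop. Then swing the strap over by its red handle and press it down so that it still grips the barrel firmly when you have let go; do not use more force than needed on the barrel, and leave the screw tin, the vial and the hex key alone.

Things in the scene. Friction and masses are not known exactly. Their poses are not given: they have to be found in the camera images.
- barrel: black lens barrel with a knurled ring, a cylinder 45 mm in diameter and 70 mm long, about 0.11 kg, lying on its side at the start. Origin: centre of one end face; its z axis runs along the barrel axis to the other end face. Either end may face the stop
- barrel_mid (a point): the middle of the barrel, on its axis
- barrel_rest: low grey saddle 34 x 60 mm, 10 mm high, fixed to the bench, on which the barrel lies at the start with its axis along the saddle's y axis, 29.6 mm over the bench. Between it and the clamp stands an instrument 250 mm high, its front at about x = 0.45 m: go round in front of it or over it. Origin: centre of its underside
- clamp_base: aluminium base plate of the clamp fixture, 116 x 106 x 10 mm, fixed to the bench. Origin on the bench under the middle of the V; the V runs along its y axis, the end stop stands at the +y end and the strap's hinge cheeks (up to 90 mm high, 54 to 74 mm from the V's middle) on the -x side
- v_cradle: steel V of 90 degrees along y, 80 mm long (y = -40 to 40 mm), rims 41 mm apart and 39 mm over the bench; nothing wider than 53 mm above 25 mm over the bench, so that fingers can straddle a barrel in it. A seated barrel's axis is 50 mm over the bench. Origin and axes as clamp_base
- end_stop: upright aluminium plate across the +y end of the V, 44 mm wide, 62 mm high; its face is at y = 40 mm in the frame of clamp_base. Origin and axes as clamp_base
- seat (a point): where barrel_mid is when the barrel lies home in the V against the stop: x 0, y 5 mm, z 50 mm in the frame of clamp_base; axes as clamp_base
- strap_hinge (a point): middle of the strap's hinge pin, at x -64, y 10, z 80 mm in the frame of clamp_base; the pin runs along y. The hinge is stiff (friction 0.5 N m, about 5 N at the handle): the strap stays where it is left and keeps the squeeze pressed into it; pressing the handle down with 10 to 14 N leaves a full squeeze on the barrel
- strap: the strap, a steel bar 18 mm wide and 5 mm thick with a black rubber pad 40 x 18 x 5 mm under it, 64 mm from the hinge pin. Origin on the pin: x, y as clamp_base when it lies level across the V, where the pad just touches a seated barrel; it swings up and back about -y, starts laid back 2.35 to 2.55 rad from there (2.7 at most), and its +x axis points to the handle
- strap_handle (a point): where to hold the strap: a red round bar 12 mm in diameter, parallel to the hinge pin and 108 mm from it, sticking out 44 mm from the strap's -y side; this point lies on its axis 31 mm to -y of the strap's middle (22 mm from its edge). The bar may turn between the fingers
- screw_tin: round white tin, 55 mm in diameter, 22 mm high, loose; a bystander. Origin: centre of its underside
- vial: sample vial with a black cap, 26 mm in diameter, 54 mm high, loose, standing; a bystander. Origin: centre of its underside
- hex_key: black hex key 24 x 78 x 6 mm, loose; a bystander. Origin: centre of its underside

How it is judged:
On the way, in this order (a step that is already met when the one before it is completed fails the run):
1. the barrel lies centred in the V, 3 to 30 mm short of the stop (x of barrel_mid in the frame of seat between -0.002 and 0.002 m and z of barrel_mid in the frame of seat between -0.002 and 0.002 m and angle between the z axis of barrel and the y axis of clamp_base, either way round below 0.04 rad and y of barrel_mid in the frame of seat between -0.03 and -0.003 m and contact force between barrel and v_cradle above 0.3 N), for 0.2 s.
2. the barrel, in the V, presses on the end stop with more than 3 N (x of barrel_mid in the frame of seat between -0.002 and 0.002 m and z of barrel_mid in the frame of seat between -0.002 and 0.002 m and angle between the z axis of barrel and the y axis of clamp_base, either way round below 0.04 rad and contact force between barrel and end_stop above 3 N), for 0.02 s.
At the end, for the whole second after the job is handed in: The barrel rests in the V (within 2 mm sideways and in height, 0.04 rad along it) and against the stop (within 2 mm); the strap lies across it (handle under 37 mm above the barrel axis) and presses on it with more than 3 N after the robot has let go (x of barrel_mid in the frame of seat between -0.002 and 0.002 m and z of barrel_mid in the frame of seat between -0.002 and 0.002 m and angle between the z axis of barrel and the y axis of clamp_base, either way round below 0.04 rad and y of barrel_mid in the frame of seat between -0.002 and 0.002 m and contact force between strap and barrel above 3 N and z of strap_handle in the frame of seat below 0.037 m and linear speed of barrel below 0.01 m/s); the robot touches nothing.
It fails at once if the barrel is pressed on the end stop with more than 25 N (contact force between barrel and end_stop above 25 N).
It fails at once if the strap's pad presses on the barrel with more than 25 N (contact force between strap and barrel above 25 N).
It fails at once if the barrel is pressed into the V with more than 35 N (contact force between barrel and v_cradle above 35 N).
It fails at once if the screw tin, the vial or the hex key is moved by more than 20 mm (distance of any of screw_tin, vial, hex_key from where it was at the start of the episode above 0.02 m).
It also fails if it takes over 72 s, if anything falls off the work surface, if the arm or the gripper's body presses on something with over 40 N, if the wrist force passes 120 N, or if a joint passes its speed limit or range.

ROBOT

A 6-joint arm with a two-finger parallel gripper is mounted at the origin on a cart in front of the work surface, level with it; the furniture and walls round the work are solid. World frame = base frame: x ahead of the robot, y to its left, z up, the work surface at z = 0. Lengths are in m, angles in rad, forces in N, time in s.
With the tool pointing down it reaches from about 0.275 to 0.775 m from the base axis. Payload 14.6 kg.
Tool frame: the origin (TCP) lies at the very end of the fingers, on their centre line; the grasp point (between the pads) lies 19 mm behind it (env.tcp_to_grasp is the distance from the TCP to the grasp point, in m); z points along the fingers, y is the line along which they close (so a half turn about z gives the same grasp; the last joint's range is limited). The gripper opens to 85 mm and grips with 20 to 120 N. Pads are 22 mm wide; open, the fingers measure 114 mm over their backs; the gripper's body (76 mm by 85 mm) begins 54 mm behind the grasp point. The pads swing forward as they close: fully open they stand 13 mm farther back than shut.
Start: joints at [1.065, 0.263, -0.048, 1.259, 0, 1.415], TCP at [0.18, 0.493, 0.231] pointing down, gripper open.
Joint ranges: [-2.65, 2.65], [-0.89, 1.7], [-1.18, 1.37], [-2.13, 2.11], [-1.35, 1.29], [-3.14, 3.14]. Speed limits (rad/s): [1.89, 1.89, 2.57, 2.79, 3.14, 3.14].

INTERFACE

Orientations are given as a rotation vector (axis times angle).
In Python, from cell import status, grab_frame, calibration, env gives the robot as it stands.
- The arm moves only by the tool apply_moves, never from a script. Its argument "motion" is a list of rows, each a list of 2 entries, a list of its own where there are three numbers: the shift along the tool's x, y, z scaled (see below), then the turn, a rotation vector about the tool's x, y, z scaled (see below). In form: [[[x, y, z], [rx, ry, rz]], ...]. A call has 1 to 10 rows; each row is the pose to reach, as a shift and turn from the pose commanded when the call began, along the tool's axes at that moment; what a row does not reach only later rows make up. The controller multiplies each number of a shift by 0.5 m and each number of a turn by 2 rad. A row lasts 1/8 s, in which the tool goes at most 62.5 mm and 10.7 degrees, less where a joint would pass 70% of its speed; a pose out of reach is approached as far as the arm can. A call with a number of a shift or a turn outside -1 to 1 is refused whole. A call with a gripper value outside its range is refused whole. "claw" is the closure, from 0 (fully open) to 1 (shut), set as the call begins (left out, the last holds). The fingers move at their own pace and stop on an object; "grip_force" is the grip in N (left out, the last holds). Time passes only in rows, so rows that repeat a pose let the fingers close. It gives the time, the measured TCP pose, the force, the opening and the grip force at its end, in the units of the state.
- status.observe(): the state, without advancing time (a new reading comes with each control period).
- grab_frame(name): name is "side" or "top" or "wrist"; returns the picture (400x640x3 uint8, blue, green, red); there is no depth.
- calibration(name): a dict with "K" (3x3 intrinsics, pixels), "R" (3x3) and "t" (3): a world point X has camera coordinates R X + t. Camera axes: x right, y down, z forward; pixel columns grow to the right and rows downward; lengths in m; the calibration is good to about 2 mm. The wrist camera is an equidistant fisheye: a pixel r from the principal point sees the ray r / f radians off the axis. A picture is of the moment at which its call begins: read the wrist's pose just before it. calibration takes no time and is no camera call; for the wrist camera it gives the pose at the moment of the call.
- env.finish_job(): hands the job in; it is judged then, once.
The state is a dict: "time_s": time; "joints": joint angles; "qvel": joint speeds; "joint_efforts": joint torques, N m; "position": TCP position; "eef_rot": TCP orientation; "ft_force": force on the tool from outside, world axes, zero at the start; "torque": the same for the moment, N m; "width": finger opening in m; "gripper_force": force on a finger pad.
Only numpy, scipy, OpenCV 4.12 (cv2) and the standard library are available. Lean on these libraries where they do the work, as an engineer would, in place of code of your own. Each camera call takes 0.05 s, during which the arm holds its last target. There are 200 camera calls.

## Working session

There is one attempt and no reset: what is moved stays moved. The work goes in short steps, Python scripts to look and compute and a tool call to move; the robot and the scene stay as the last step left them, time stands still between calls to the robot, and variables do not carry over. Pictures are saved under pics/ and viewed, at most 10 in all, crops included, and the job is handed in when it is done.

Besides the shell and the picture viewer there is one more tool, called after ">>>" as name(argument=value, ...), one argument or row to a line, values as JSON. apply_moves: Moves the arm, as the interface text tells. Shifts and turns lie within -1 to 1; 1 stands for 0.5 m of shift or 2 rad of turn. Its arguments: {"type":"object","properties":{"motion":{"type":"array"},"claw":{"type":"number"},"grip_force":{"type":"number"}},"required":["motion"]}

```bash
ls; mkdir -p pics; python3 - <<'E'
from cell import status, grab_frame, calibration, env
import cv2, numpy as np
print(status.observe()); 
a=grab_frame("side"); b=grab_frame("top"); 
for n in("side","top"):
    c=calibration(n); print(n,np.round(c["K"],1).tolist(),np.round(c["R"],4).tolist(),np.round(c["t"],4).tolist())
cv2.imwrite("pics/side0.png",a); cv2.imwrite("pics/top0.png",b)
print(env.tcp_to_grasp)
E
```

```text
pics
{'time_s': 0.0, 'joints': array([ 1.06474728e+00,  2.63539575e-01, -4.89450003e-02,  1.25940537e+00,
        5.09991139e-05,  1.41551995e+00]), 'qvel': array([-5.38065886e-04, -3.41392669e-04, -7.61405039e-04, -5.95466526e-07,
       -1.27464821e-03, -1.54772631e-03]), 'joint_efforts': array([-1.73015709e-03, -6.37605643e+01,  3.84570980e+01,  1.34874330e-02,
       -3.07106493e-04,  5.35932003e-06]), 'position': array([0.18024547, 0.49279302, 0.23081351]), 'eef_rot': array([-5.48101568e-01, -3.09300059e+00,  1.59857934e-03]), 'ft_force': array([0.29656642, 0.8330184 , 0.14236977]), 'torque': array([ 0.01193727,  0.02251878, -0.01205986]), 'gripper_force': 0.0, 'width': 0.08541247855390977}
side [[404.0, 0.0, 323.5], [0.0, 404.0, 196.9], [0.0, 0.0, 1.0]] [[-0.9827, -0.1847, -0.0153], [-0.0703, 0.4475, -0.8915], [0.1715, -0.875, -0.4527]] [0.4765, 0.1153, 0.9921]
top [[518.6, 0.0, 318.4], [0.0, 518.6, 192.1], [0.0, 0.0, 1.0]] [[0.0162, -0.9998, 0.0068], [-0.9981, -0.0166, -0.0593], [0.0594, -0.0058, -0.9982]] [-0.0336, 0.4873, 1.4275]
0.0187
```

View pics/top0.png

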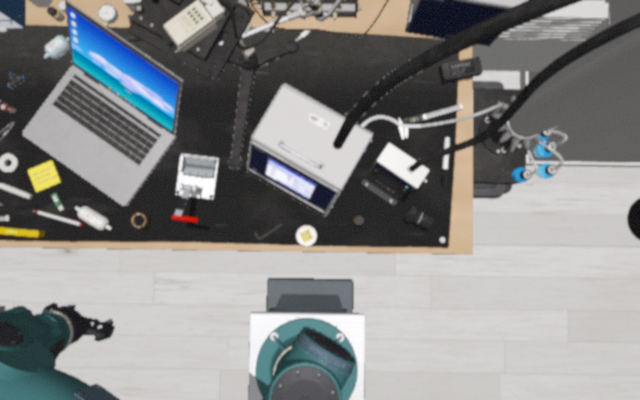

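View pics/side0.png

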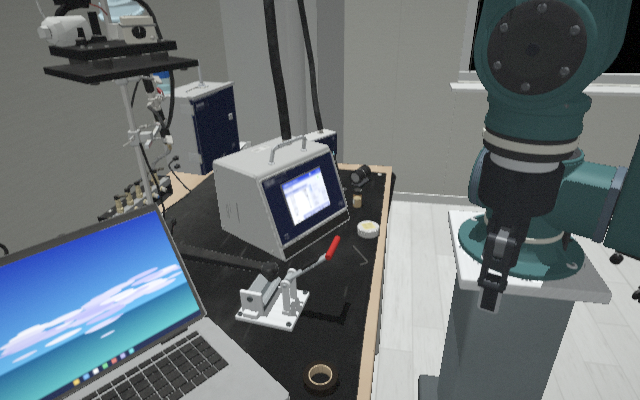

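The top view shows the clamp near (197,177) with the red handle near (184,219). The barrel is near (418,215), the vial at (358,219), the tin at (306,235) and the hex key at (268,232). The side view shows the clamp at (275,300), the barrel at (360,177) and the red handle at (333,247). I'll zoom in on both.

```bash
python3 - <<'E'
import cv2, numpy as np
a=cv2.imread("pics/side0.png"); b=cv2.imread("pics/top0.png")
def g(i,x,y,w,h,s): 
    c=cv2.resize(i[y:y+h,x:x+w],(w*s,h*s),interpolation=cv2.INTER_CUBIC); return np.clip(c.astype(float)*1.0,0,255).astype(np.uint8)
def gam(c): return (255*(c/255.)**0.6).astype(np.uint8)
p=np.zeros((600,800,3),np.uint8)
p[:300,:400]=gam(g(b,165,145,80,60*1,5))[:300,:400]
p[:300,:400]=gam(cv2.resize(b[148:232,145:257],(400,300),interpolation=cv2.INTER_CUBIC))
p[:300,400:]=gam(cv2.resize(b[190:250,380:460],(400,300),interpolation=cv2.INTER_CUBIC))
p[300:,:400]=gam(cv2.resize(a[232:334,226:362],(400,300),interpolation=cv2.INTER_CUBIC))
p[300:,400:]=gam(cv2.resize(a[155:215,330:410],(400,300),interpolation=cv2.INTER_CUBIC))
cv2.imwrite("pics/crop0.png",p)
E
```

```text
(no output)
```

View pics/crop0.png

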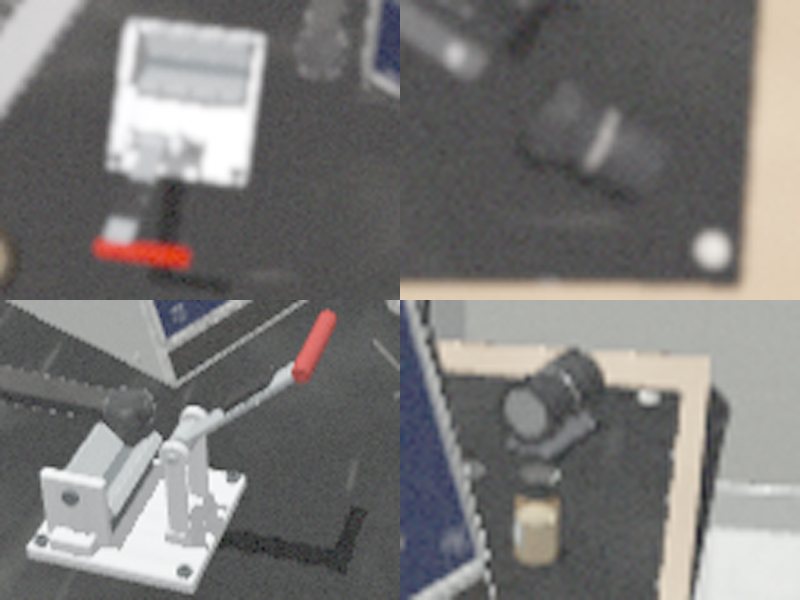

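The crops show the V running across the image, with the end stop on the left (+y world) and the strap laid back towards the robot (-x). The barrel lies obliquely, with its light ring near the middle at about top px (420,217). Next I'll write helpers, get coarse positions and take a wrist view.

```bash
cat > h.py <<'E'
from cell import status, grab_frame, calibration, env
import cv2, numpy as np
from scipy.spatial.transform import Rotation as Ro
def ray(cal,name,uv):
    K=np.array(cal["K"]);R=np.array(cal["R"]);t=np.array(cal["t"])
    x=(uv[0]-K[0,2])/K[0,0];y=(uv[1]-K[1,2])/K[1,1]
    if name=="wrist":
        r=np.hypot(x,y); s=np.sin(r)/r if r>1e-9 else 1.; d=np.array([x*s,y*s,np.cos(r)])
    else: d=np.array([x,y,1.])
    d=R.T@d; return -R.T@t, d/np.linalg.norm(d)
def onz(cal,name,uv,z):
    o,d=ray(cal,name,uv); return o+d*(z-o[2])/d[2]
def cross(rays):
    A=np.zeros((3,3));b=np.zeros(3)
    for o,d in rays:
        P=np.eye(3)-np.outer(d,d);A+=P;b+=P@o
    X=np.linalg.solve(A,b)
    return X,[float(np.linalg.norm((np.eye(3)-np.outer(d,d))@(X-o))) for o,d in rays]
def proj(cal,name,X):
    p=np.array(cal["R"])@np.array(X)+np.array(cal["t"]);K=np.array(cal["K"])
    if name=="wrist":
        th=np.arctan2(np.hypot(p[0],p[1]),p[2]);n=np.hypot(p[0],p[1]);q=p[:2]/n*th
    else: q=p[:2]/p[2]
    return K[0,0]*q[0]+K[0,2],K[1,1]*q[1]+K[1,2]
def snap(name,f):
    c=calibration(name); i=grab_frame(name); cv2.imwrite(f,i); np.save(f+".npy",c,allow_pickle=True); return i,c
def load(f): return cv2.imread(f),np.load(f+".npy",allow_pickle=True).item()
def move(pos,rot):  # shift, turn in tool axes and units from present pose to target
    s=status.observe();R0=Ro.from_rotvec(s["eef_rot"])
    return np.round(R0.inv().apply(np.array(pos)-s["position"])/.5,4),np.round((R0.inv()*rot).as_rotvec()/2,4)
def down(a): # tool down, tool y along world angle a
    y=np.array([np.cos(a),np.sin(a),0]);z=np.array([0,0,-1.]);return Ro.from_matrix(np.c_[np.cross(y,z),y,z])
E
python3 - <<'E'
from h import *
T=calibration("top");S=calibration("side")
a=cv2.imread("pics/side0.png"); b=cv2.imread("pics/top0.png")
def red(i):
    m=((i[...,2]>120)&(i[...,1]<80)&(i[...,0]<80)).astype(np.uint8)
    n,l,s,c=cv2.connectedComponentsWithStats(m);k=1+np.argmax(s[1:,4]);return c[k],s[k]
# restrict
bm=np.zeros_like(b);bm[195:235,150:230]=b[195:235,150:230];am=np.zeros_like(a);am[220:280,290:360]=a[220:280,290:360]
rb,sb=red(bm);ra,sa=red(am);print("red",rb,sb,ra,sa)
print("handle",cross([ray(T,"top",rb),ray(S,"side",ra)]))
f=112/400;tc=lambda x,y:(145+x*f,148+y*f);sc=lambda x,y:(226+x*.34,232+y*.34)
for n,p in dict(TL=(125,18),TR=(267,32),BR=(243,187),BL=(107,172),Vleft=(133,60),Vright=(248,68)).items(): print(n,onz(T,"top",tc(*p),.01 if n[0]!='V' else .0215).round(3))
for n,p in dict(botleft=(30,555),bot=(193,590),right=(245,475)).items(): print("side",n,onz(S,"side",sc(*p),.008).round(3))
print("barrel",cross([ray(T,"top",(380+200/5,190+140/5)),ray(S,"side",(330+155/5,155+(395-300)/5))]))
for n,p,z in(("end1",(545,125),.03),("end2",(645,165),.03)):print(n,onz(T,"top",(380+(p[0]-400)/5,190+p[1]/5),z).round(3))
for n,p,z in(("vial",(358,219),.054),("tin",(306,235),.022),("hex",(268,232),.005),("instr",(320,211),0.01)):print(n,onz(T,"top",p,z).round(3))
i,c=snap("wrist","pics/w0.png");print(c)
E
```

```text
red [184.94776119 218.41791045] [171 214  27   9 134] [332.5170068  246.42857143] [325 235  15  24 147]
handle (array([0.40811128, 0.30808654, 0.15234281]), [1.5485922037271734e-05, 1.5485922037287597e-05])
TL [0.591 0.363 0.01 ]
TR [0.582 0.252 0.01 ]
BR [0.46  0.267 0.01 ]
BL [0.47  0.373 0.01 ]
Vleft [0.557 0.353 0.022]
Vright [0.552 0.264 0.022]
side botleft [0.508 0.561 0.008]
side bot [0.424 0.564 0.008]
side right [0.413 0.5   0.008]
barrel (array([ 0.41883633, -0.30646973,  0.02658564]), [0.001531027758417551, 0.001531027758417434])
end1 [ 0.428 -0.275  0.03 ]
end2 [ 0.407 -0.33   0.03 ]
vial [ 0.415 -0.133  0.054]
tin [0.369 0.007 0.022]
hex [0.375 0.113 0.005]
instr [ 0.436 -0.031  0.01 ]
{'K': array([[309.70691629,   0.        , 317.4099697 ],
       [  0.        , 309.70691629, 199.36334443],
       [  0.        ,   0.        ,   1.        ]]), 'R': array([[ 0.34322669,  0.93925192, -0.00112679],
       [ 0.88853804, -0.3243052 ,  0.32454013],
       [ 0.30445951, -0.11239203, -0.94587126]]), 't': array([-0.52353405, -0.04298544,  0.38096718])}
```

View pics/w0.png

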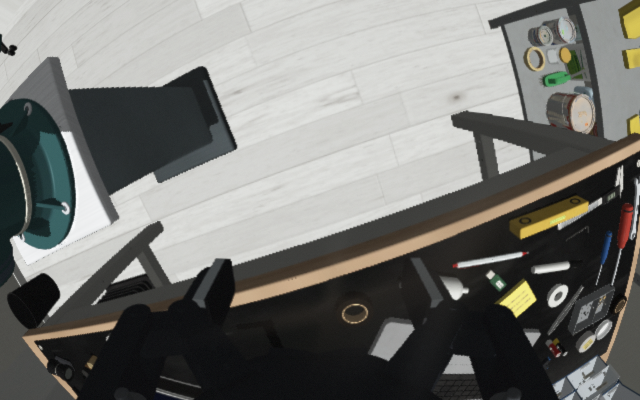

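The wrist view doesn't reach the clamp yet. It shows only the gripper fingers at the bottom and the tape roll at (355,313). Coarse results:

| Item | Position (m) |
|---|---|
| V middle | about (0.554, 0.31) |
| Clamp yaw | about -0.08 rad |
| Handle | (0.408, 0.308, 0.152), consistent with the hinge geometry |
| Barrel | about (0.418, -0.305) |

Next I'll look at the clamp from above.

```bash
python3 - <<'E'
from h import *
print(move([.53,.21,.30],down(np.radians(175))))
print(status.observe()["joints"].round(3), down(np.radians(70)).as_rotvec())
E
```

```text
(array([-0.8512, -0.2911, -0.1381]), array([-2.000e-04, -4.000e-04, -9.171e-01]))
[ 1.065  0.263 -0.049  1.259  0.     1.415] [0.54553184 3.0938648  0.        ]
```

>>> apply_moves(
  motion=[
    [[-0.1,-0.03,-0.138],[0,0,-0.09]],
    [[-0.2,-0.06,-0.138],[0,0,-0.18]],
    [[-0.3,-0.1,-0.138],[0,0,-0.27]],
    [[-0.4,-0.13,-0.138],[0,0,-0.36]],
    [[-0.5,-0.17,-0.138],[0,0,-0.45]],
    [[-0.6,-0.2,-0.138],[0,0,-0.54]],
    [[-0.7,-0.24,-0.138],[0,0,-0.64]],
    [[-0.8,-0.27,-0.138],[0,0,-0.73]],
    [[-0.851,-0.291,-0.138],[0,0,-0.82]],
    [[-0.851,-0.291,-0.138],[0,0,-0.917]],
  ],
)

```text
time_s: 1.4
position: [0.5314, 0.2086, 0.2994]
eef_rot: [2.038, -2.389, -0.001]
ft_force: [0.1, -0.1, 0.1]
width: 0.0848
gripper_force: 0.0
```

>>> apply_moves(
  motion=[
    [[0,0,0],[0,0,0]],
  ],
)

```text
time_s: 1.52
position: [0.5301, 0.2099, 0.3]
eef_rot: [2.032, -2.395, -0.001]
ft_force: [0.0, 0.2, -0.1]
width: 0.0854
gripper_force: 0.0
```

```bash
python3 - <<'E'
from h import *
s=status.observe();print(s["position"],s["eef_rot"],s["joints"].round(3))
snap("wrist","pics/w1.png")
E
```

```text
[0.53007651 0.20991503 0.29996138] [ 2.03222887e+00 -2.39501298e+00 -5.56895784e-04] [ 0.234  0.336  0.243  1.479  0.    -1.173]
```

View pics/w1.png

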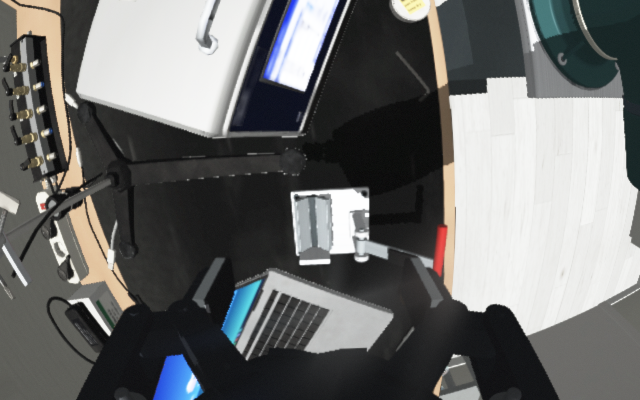

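The view shows the clamp plate with corners near (292,190) and (369,186). The V runs vertically at u≈314, the end stop is at (315,255), the hinge at (362,245) and the red handle at (440,250). I'll zoom in for exact pixels.

```bash
python3 - <<'E'
import cv2,numpy as np
i=cv2.imread("pics/w1.png")[180:280,285:460]
c=cv2.resize(i,(788,450),interpolation=cv2.INTER_CUBIC)
for k in range(0,175,25): cv2.line(c,(int(k*4.5),0),(int(k*4.5),6),(0,255,255),1)
for k in range(0,100,20): cv2.line(c,(0,int(k*4.5)),(6,int(k*4.5)),(0,255,255),1)
cv2.imwrite("pics/w1c.png",c)
E
```

```text
(no output)
```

View pics/w1c.png

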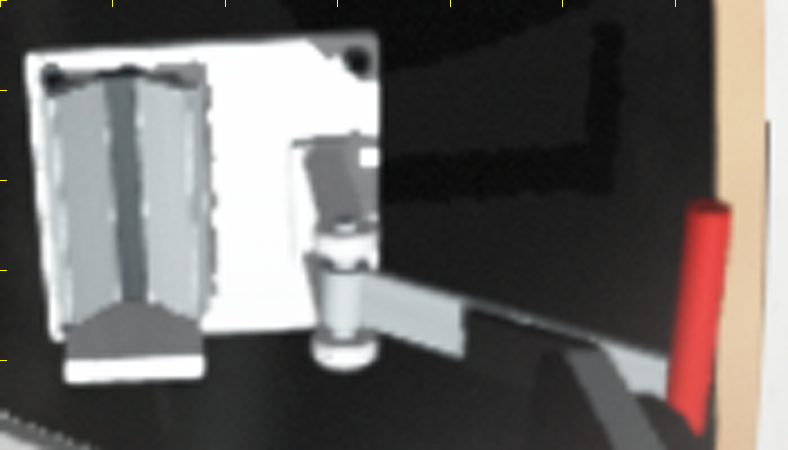

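The crop resolves these points (crop px): plate corners (27,52), (378,34) and (55,340). The valley strip runs from (123,80) to (132,300), and the stop's top inner edge from (65,357) to (205,357). The hinge knob is at (343,300), and the red bar runs from (710,205) to about (688,430).

```bash
python3 - <<'E'
from h import *
i,W=load("pics/w1.png");T=calibration("top");S=calibration("side")
print("cam",(-np.array(W["R"]).T@W["t"]).round(3))
q=lambda x,y:(285+x/4.5-.4,180+y/4.5-.4)
o=lambda p,z:onz(W,"wrist",q(*p),z)
for n,p,z in(("TL",(27,52),.01),("TR",(378,34),.01),("BL",(55,338),.01),("BR",(378,325),.01),("val0",(123,80),.0185),("val1",(132,300),.0185),
  ("rimL0",(50,95),.039),("rimR0",(190,85),.039),("rimL1",(68,318),.039),("rimR1",(197,318),.039),
  ("stopL",(65,357),.062),("stopR",(205,357),.062),("pin-",(345,232),.08),("pin+",(343,357),.08)):
    print(n,o(p,z).round(4))
# handle via top/side/wrist : free end and whole
m=((i[...,2]>120)&(i[...,1]<90)&(i[...,0]<90)).astype(np.uint8);m[:, :420]=0;m[:, 460:]=0;m[:200]=0;m[290:]=0
ys,xs=np.nonzero(m);print("red",xs.min(),xs.max(),ys.min(),ys.max())
rh=(184.95,218.42);sh=(332.5,246.43)
print("handle T,S",cross([ray(T,"top",rh),ray(S,"side",sh)])[0], "W centre?",cross([ray(T,"top",(198,219.5)),ray(W,"wrist",q(712,205))]))
t,_=cv2.imread("pics/top0.png"),0
mm=((t[...,2]>120)&(t[...,1]<80)&(t[...,0]<80));mm[:195]=0;mm[235:]=0;mm[:,:150]=0;mm[:,230:]=0
for u in range(170,200,3):
    y=np.nonzero(mm[:,u])[0]; print(u,y.mean() if len(y) else None,end=" ")
E
```

```text
cam [0.517 0.126 0.443]
TL [0.5773 0.2536 0.01  ]
TR [0.4631 0.2661 0.01  ]
BL [0.5881 0.3592 0.01  ]
BR [0.4741 0.3734 0.01  ]
val0 [0.5474 0.2654 0.0185]
val1 [0.5578 0.3442 0.0185]
rimL0 [0.5689 0.2598 0.039 ]
rimR0 [0.526  0.2636 0.039 ]
rimL1 [0.5776 0.3369 0.039 ]
rimR1 [0.5359 0.3437 0.039 ]
stopL [0.5777 0.3385 0.062 ]
stopR [0.5344 0.3456 0.062 ]
pin- [0.4876 0.3012 0.08  ]
pin+ [0.4926 0.3425 0.08  ]
red 433 446 225 276
handle T,S [0.40812408 0.30808512 0.15233644] W centre? (array([0.40556306, 0.27371573, 0.15744563]), [0.000642455678980779, 0.0006424556789806018])
170 None 173 216.5 176 218.0 179 218.5 182 217.5 185 218.5 188 218.5 191 219.0 194 219.5 197 219.5
```

The clamp measures consistently: V origin ≈ (0.552, 0.302), yaw ≈ -0.11 rad, and the plate side and pin position match the text. Next I'll go round in front of the instrument to the barrel.

```bash
python3 - <<'E'
from h import *
for p in([.36,.12,.30],[.33,0,.30],[.33,-.15,.30],[.35,-.28,.30]):print(move(p,down(np.radians(165))))
print(move([.38,-.39,.27],down(np.radians(159))))
E
```

```text
(array([0.234 , 0.3053, 0.0004]), array([ 0.0002, -0.0001,  0.0478]))
(array([4.807e-01, 3.248e-01, 4.000e-04]), array([ 0.0002, -0.0001,  0.0478]))
(array([7.765e-01, 2.752e-01, 5.000e-04]), array([ 0.0002, -0.0001,  0.0478]))
(array([1.0263e+00, 1.9280e-01, 5.0000e-04]), array([ 0.0002, -0.0001,  0.0478]))
(array([1.2334, 0.0972, 0.0605]), array([ 2.000e-04, -1.000e-04,  1.002e-01]))
```

>>> apply_moves(
  motion=[
    [[0.08,0.1,0],[0,0,0]],
    [[0.15,0.2,0],[0,0,0]],
    [[0.234,0.3,0],[0,0,0.02]],
    [[0.34,0.32,0],[0,0,0.05]],
    [[0.46,0.325,0],[0,0,0.05]],
    [[0.58,0.31,0],[0,0,0.05]],
    [[0.7,0.29,0],[0,0,0.05]],
    [[0.78,0.275,0],[0,0,0.08]],
    [[0.9,0.24,0],[0,0,0.1]],
    [[0.99,0.2,0],[0,0,0.1]],
  ],
)

```text
time_s: 2.82
position: [0.3513, -0.2643, 0.3004]
eef_rot: [-1.777, 2.591, -0.001]
ft_force: [1.7, 0.5, -0.4]
width: 0.0855
gripper_force: 0.0
```

```bash
python3 - <<'E'
from h import *
s=status.observe();print(s["position"],s["joints"].round(3))
snap("wrist","pics/w2.png")
print(move([.385,-.39,.25],down(np.radians(159))))
E
```

```text
[ 0.35125201 -0.26425076  0.30040875] [-0.831  0.101 -0.07   1.399 -0.    -2.033]
(array([ 0.2034, -0.1476,  0.0991]), array([-0.0002, -0.0006, -0.001 ]))
```

>>> apply_moves(
  motion=[
    [[0.1,-0.08,0.05],[0,0,0]],
    [[0.203,-0.148,0.1],[0,0,0]],
    [[0.203,-0.148,0.1],[0,0,0]],
    [[0.203,-0.148,0.1],[0,0,0]],
  ],
)

```text
time_s: 3.38
position: [0.3848, -0.3829, 0.2501]
eef_rot: [-1.782, 2.587, 0.001]
ft_force: [0.5, 0.5, 0.3]
width: 0.0852
gripper_force: 0.0
```

```bash
python3 - <<'E'
from h import *
s=status.observe();print(s["position"])
i,W2=snap("wrist","pics/w3.png")
j,W1=load("pics/w2.png")
u,v=np.array(proj(W2,"wrist",[.418,-.305,.03])).astype(int);print(u,v)
u1,v1=np.array(proj(W1,"wrist",[.418,-.305,.03])).astype(int);print(u1,v1)
def cr(im,u,v):
    y0=max(0,min(v-50,300));x0=max(0,min(u-50,540));c=cv2.resize(im[y0:y0+100,x0:x0+100],(400,400),interpolation=cv2.INTER_CUBIC);print(x0,y0)
    return (255*(c/255.)**.5).astype(np.uint8)
p=np.hstack([cr(i,u,v),cr(j,u1,v1)]);cv2.imwrite("pics/bc.png",p)
E
```

```text
[ 0.38482486 -0.38293481  0.25007971]
315 232
261 150
265 182
211 100
```

View pics/bc.png

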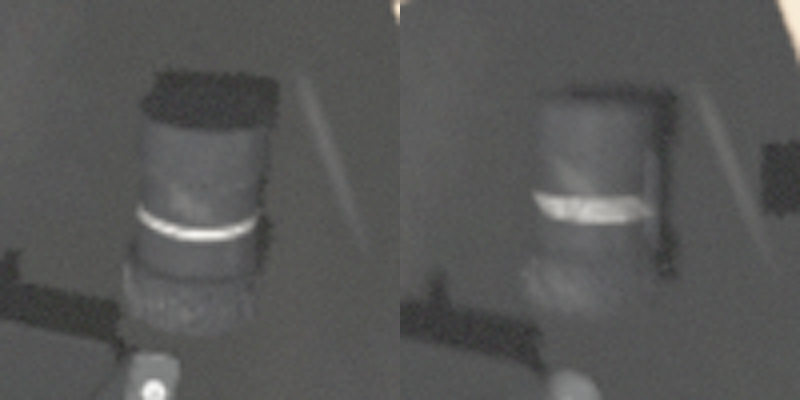

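The crops show the barrel: in w3 the white ring ends at (140,210) and (255,215), the -y end crown is at (205,127), and the knurled +y end is at (189,332). In w2 the ring runs from (133,195) to (255,212), with crop offset 211,100.

```bash
python3 - <<'E'
from h import *
_,A=load("pics/w3.png");_,B=load("pics/w2.png")
a=lambda x,y:(265+x/4-.4,182+y/4-.4);b=lambda x,y:(211+x/4-.4,100+y/4-.4)
T=calibration("top");S=calibration("side")
print("ring axis",cross([ray(A,"wrist",a(197.5,213)),ray(B,"wrist",b(194,204))]))
for n,p,z in(("-y crown",(205,127),.052),("+y crown",(189,332),.053),("sil -y",(205,135),.03),("sil +y",(189,295),.03),
 ("L0",(143,130),.03),("R0",(268,130),.03),("L1",(125,290),.03),("R1",(252,300),.03),("ringL",(138,210),.03),("ringR",(257,215),.03)):
    print(n,onz(A,"wrist",a(*p),z).round(4))
for n,p,z in(("-y crown",(195,97),.052),("+y crown",(165,312),.053),("ringL",(133,195),.03),("ringR",(255,212),.03)):
    print("w2",n,onz(B,"wrist",b(*p),z).round(4))
E
```

```text
ring axis (array([ 0.41887952, -0.30654724,  0.0403897 ]), [4.239053216915205e-05, 4.2390532169134496e-05])
-y crown [ 0.4046 -0.3372  0.052 ]
+y crown [ 0.4344 -0.2738  0.053 ]
sil -y [ 0.4088 -0.3265  0.03  ]
sil +y [ 0.4344 -0.2745  0.03  ]
L0 [ 0.4265 -0.3351  0.03  ]
R0 [ 0.3896 -0.321   0.03  ]
L1 [ 0.4538 -0.2838  0.03  ]
R1 [ 0.4154 -0.2652  0.03  ]
ringL [ 0.4384 -0.3098  0.03  ]
ringR [ 0.403  -0.2944  0.03  ]
w2 -y crown [ 0.402  -0.3395  0.052 ]
w2 +y crown [ 0.4395 -0.2783  0.053 ]
w2 ringL [ 0.44   -0.3167  0.03  ]
w2 ringR [ 0.4029 -0.2951  0.03  ]
```

The ring, crown and silhouette agree: barrel mid ≈ (0.420, -0.306), axis at about 64° in the world frame, length 70 mm, crown about 52 mm. Before descending I'll check how close the dark box beside the barrel is.

```bash
python3 - <<'E'
from h import *
i,A=load("pics/w3.png");j,B=load("pics/w2.png")
a=lambda x,y:(265+x/4-.4,182+y/4-.4);b=lambda x,y:(211+x/4-.4,100+y/4-.4)
print("corner",cross([ray(A,"wrist",a(122,343)),ray(B,"wrist",b(140,372))]))
print("edge-left",[onz(A,"wrist",a(0,308),z).round(3) for z in(0,.05)],[onz(B,"wrist",b(0,330),z).round(3) for z in(0,.05)])
print("strip top",[onz(A,"wrist",a(60,292),0).round(3)],[onz(B,"wrist",b(60,308),0).round(3)])
p=np.array([.42,-.3065])-.008*np.array([np.cos(np.radians(64)),np.sin(np.radians(64))])
print(p,move([*p,.12],down(np.radians(154))))
E
```

```text
corner (array([ 0.46975806, -0.25392139,  0.01058437]), [0.0011928602325019183, 0.0011928602325019682])
edge-left [array([ 0.508, -0.278, -0.   ]), array([ 0.489, -0.301,  0.05 ])] [array([ 0.52 , -0.288,  0.   ]), array([ 0.498, -0.294,  0.05 ])]
strip top [array([ 0.485, -0.276,  0.   ])] [array([ 0.493, -0.286,  0.   ])]
[ 0.41649303 -0.31369035] (array([-0.1509, -0.0103,  0.2615]), array([0.    , 0.0001, 0.0453]))
```

>>> apply_moves(
  motion=[
    [[-0.08,-0.005,0.1],[0,0,0.02]],
    [[-0.151,-0.01,0.2],[0,0,0.045]],
    [[-0.151,-0.01,0.26],[0,0,0.045]],
    [[-0.151,-0.01,0.26],[0,0,0.045]],
  ],
  claw=0.22,
  grip_force=25,
)

```text
time_s: 3.92
position: [0.4157, -0.3125, 0.1201]
eef_rot: [1.668, -2.662, -0.003]
ft_force: [0.3, 0.4, 0.7]
width: 0.0664
gripper_force: 0.0
```

```bash
python3 - <<'E'
from h import *
s=status.observe();print(s["position"],s["width"])
print(move([.4165,-.3137,.0125],down(np.radians(154))))
E
```

```text
[ 0.4156576  -0.31248982  0.12011986] 0.06643932042113687
(array([ 0.0016, -0.0029,  0.2152]), array([0.0009, 0.0003, 0.0014]))
```

Opening is 66 mm at claw 0.22. Descending.

>>> apply_moves(
  motion=[
    [[0,-0.003,0.05],[0,0,0]],
    [[0,-0.003,0.1],[0,0,0]],
    [[0,-0.003,0.14],[0,0,0]],
    [[0,-0.003,0.17],[0,0,0]],
    [[0,-0.003,0.195],[0,0,0]],
    [[0,-0.003,0.215],[0,0,0]],
    [[0,-0.003,0.215],[0,0,0]],
  ],
)

```text
time_s: 4.8
position: [0.4175, -0.3151, 0.0128]
eef_rot: [1.667, -2.663, -0.0]
ft_force: [-0.5, 0.7, -0.4]
width: 0.0664
gripper_force: 0.0
```

>>> apply_moves(
  motion=[
    [[0,0,0],[0,0,0]],
    [[0,0,0],[0,0,0]],
    [[0,0,0],[0,0,0]],
    [[0,0,0],[0,0,0]],
    [[0,0,0],[0,0,0]],
  ],
  claw=1,
  grip_force=25,
)

```text
time_s: 5.42
position: [0.4166, -0.3146, 0.0132]
eef_rot: [1.667, -2.662, -0.002]
ft_force: [-5.5, 2.8, 6.5]
width: 0.0443
gripper_force: 24.4
```

>>> apply_moves(
  motion=[
    [[0,0,-0.01],[0,0,0]],
    [[0,0,-0.03],[0,0,0]],
    [[0,0,-0.1],[0,0,0]],
    [[0,0,-0.2],[0,0,0]],
    [[0,0,-0.3],[0,0,0]],
    [[0,0,-0.4],[0,0,0]],
    [[0,0,-0.48],[0,0,0]],
    [[0,0,-0.48],[0,0,0]],
  ],
)

```text
time_s: 6.42
position: [0.4184, -0.316, 0.2562]
eef_rot: [-1.667, 2.661, -0.009]
ft_force: [-0.3, -0.2, -1.5]
width: 0.0443
gripper_force: 26.1
```

```bash
python3 - <<'E'
from h import *
s=status.observe();print(s["position"],s["ft_force"].round(1),s["width"])
for p in([.34,-.2,.25],[.33,-.05,.25],[.33,.05,.25],[.36,.12,.25],[.55,.284,.25]):print(move(p,down(np.radians(173.6))))
E
```

```text
[ 0.41844509 -0.31598838  0.25617365] [-0.3 -0.2 -1.5] 0.044259044807432577
(array([-0.1402,  0.2425,  0.0108]), array([-0.0025, -0.0014, -0.17  ]))
(array([-0.4014,  0.3914,  0.0095]), array([-0.0025, -0.0014, -0.17  ]))
(array([-0.5813,  0.4788,  0.0087]), array([-0.0025, -0.0014, -0.17  ]))
(array([-0.7335,  0.4859,  0.0084]), array([-0.0025, -0.0014, -0.17  ]))
(array([-1.1945,  0.2872,  0.0086]), array([-0.0025, -0.0014, -0.17  ]))
```

>>> apply_moves(
  motion=[
    [[-0.05,0.09,0.005],[0,0,0]],
    [[-0.1,0.17,0.005],[0,0,0]],
    [[-0.14,0.243,0.005],[0,0,-0.02]],
    [[-0.23,0.295,0.005],[0,0,-0.05]],
    [[-0.32,0.345,0.005],[0,0,-0.08]],
    [[-0.41,0.395,0.005],[0,0,-0.12]],
    [[-0.5,0.44,0.005],[0,0,-0.15]],
    [[-0.585,0.479,0.005],[0,0,-0.17]],
    [[-0.66,0.485,0.005],[0,0,-0.17]],
    [[-0.74,0.486,0.005],[0,0,-0.17]],
  ],
)

```text
time_s: 7.68
position: [0.3601, 0.1252, 0.25]
eef_rot: [2.094, -2.341, -0.0]
ft_force: [1.0, -1.1, -0.9]
width: 0.0443
gripper_force: 26.2
```

```bash
python3 - <<'E'
from h import *
s=status.observe();print(s["position"],s["ft_force"].round(1),s["width"])
for p in([.55,.284,.25],[.55,.284,.15]):print(move(p,down(np.radians(173.6))))
E
```

```text
[0.36013017 0.12523107 0.24996474] [ 1.  -1.1 -0.9] 0.04425591935539363
(array([-3.577e-01, -3.422e-01, -1.000e-04]), array([ 0.0001, -0.    ,  0.0002]))
(array([-0.3577, -0.3422,  0.1999]), array([ 0.0001, -0.    ,  0.0002]))
```

>>> apply_moves(
  motion=[
    [[-0.09,-0.085,0],[0,0,0]],
    [[-0.18,-0.17,0],[0,0,0]],
    [[-0.27,-0.255,0],[0,0,0]],
    [[-0.34,-0.325,0.03],[0,0,0]],
    [[-0.358,-0.342,0.1],[0,0,0]],
    [[-0.358,-0.342,0.16],[0,0,0]],
    [[-0.358,-0.342,0.2],[0,0,0]],
    [[-0.358,-0.342,0.2],[0,0,0]],
  ],
)

```text
time_s: 8.68
position: [0.5493, 0.2822, 0.1486]
eef_rot: [2.092, -2.34, -0.002]
ft_force: [0.2, -0.1, 0.1]
width: 0.044
gripper_force: 26.2
```

```bash
python3 - <<'E'
from h import *
s=status.observe();print(s["position"],s["ft_force"].round(1),s["width"])
i,W=snap("wrist","pics/w4.png");a,S=snap("side","pics/s4.png")
u,v=proj(S,"side",[.552,.302,.1]);print(u,v,proj(W,"wrist",[.552,.302,.1]))
u,v=int(u),int(v)
p=np.hstack([cv2.resize(i[180:330,240:390],(400,400),interpolation=cv2.INTER_CUBIC),cv2.resize(a[v-75:v+75,u-75:u+75],(400,400),interpolation=cv2.INTER_CUBIC)]);print(u-75,v-75)
cv2.imwrite("pics/c4.png",(255*(p/255.)**.6).astype(np.uint8))
E
```

```text
[0.5492653  0.2821995  0.14857047] [ 0.2 -0.1  0.1] 0.04400363447044757
259.3870647674446 260.59640456483044 (np.float64(316.745403805974), np.float64(252.2385580366437))
184 185
```

View pics/c4.png

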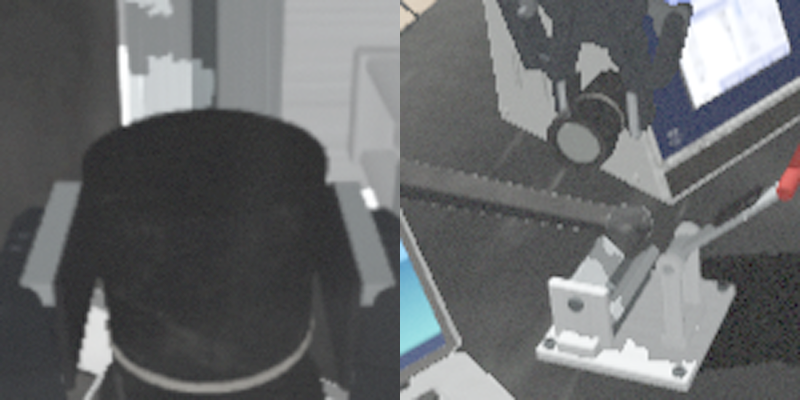

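The barrel is held square between the pads, its bright end face at side crop (580,142) towards the stop. I'll work out its end-face position and the descent.

```bash
python3 - <<'E'
from h import *
S=calibration("side");s=status.observe()
O=np.array([.552,.302,0]);y=-.112;R=Ro.from_euler("z",y)
loc=lambda X:R.inv().apply(np.array(X)-O).round(4)
P=onz(S,"side",(184+180/2.667-.3,185+142/2.667-.3),.165);print("end face",P.round(4),loc(P),"tool",loc(s["position"]))
W=calibration("wrist")
for p in((120,110+50),(325,165)):print(loc(onz(W,"wrist",(240+p[0]*.375,180+p[1]*.375),.165)))
# stop face from side view check: stop top edge corners crop (550,280),(607,290)
for p in((552,281),(607,291)):print("stop top",loc(onz(S,"side",(184+(p[0]-400)/2.667-.3,185+p[1]/2.667-.3),.062)))
for z in(.06,.034):
    print(move(R.apply([0,float(loc(s["position"])[1]),0])+O+[0,0,z],down(np.radians(173.6))))
E
```

```text
end face [0.5542 0.3236 0.165 ] [-0.0002  0.0217  0.165 ] tool [ 0.0006 -0.0195  0.1508]
[ 0.0158 -0.0402  0.165 ]
[-0.02   -0.0392  0.165 ]
stop top [0.0196 0.0479 0.062 ]
stop top [-0.0223  0.0469  0.062 ]
(array([1.000e-04, 1.200e-03, 1.815e-01]), array([-0.0001,  0.    , -0.0001]))
(array([1.000e-04, 1.300e-03, 2.335e-01]), array([-0.0001,  0.    , -0.0001]))
```

>>> apply_moves(
  motion=[
    [[0,0.001,0.05],[0,0,0]],
    [[0,0.001,0.1],[0,0,0]],
    [[0,0.001,0.15],[0,0,0]],
    [[0,0.001,0.18],[0,0,0]],
    [[0,0.001,0.2],[0,0,0]],
    [[0,0.001,0.21],[0,0,0]],
    [[0,0.001,0.22],[0,0,0]],
    [[0,0.001,0.22],[0,0,0]],
  ],
)

```text
time_s: 9.78
position: [0.55, 0.2827, 0.0403]
eef_rot: [-2.094, 2.342, -0.0]
ft_force: [-0.1, 0.5, -0.8]
width: 0.044
gripper_force: 26.3
```

>>> apply_moves(
  motion=[
    [[0,0,0.003],[0,0,0]],
    [[0,0,0.005],[0,0,0]],
    [[0,0,0.007],[0,0,0]],
    [[0,0,0.008],[0,0,0]],
  ],
)

```text
time_s: 10.28
position: [0.5499, 0.2826, 0.0362]
eef_rot: [2.094, -2.342, -0.0]
ft_force: [-0.6, 0.4, -1.7]
width: 0.0444
gripper_force: 26.3
```

>>> apply_moves(
  motion=[
    [[0,0,0.001],[0,0,0]],
    [[0,0,0.002],[0,0,0]],
    [[0,0,0.002],[0,0,0]],
  ],
)

```text
time_s: 10.65
position: [0.5499, 0.2826, 0.0353]
eef_rot: [2.094, -2.342, 0.0]
ft_force: [1.1, -0.7, -0.7]
width: 0.0443
gripper_force: 26.3
```

>>> apply_moves(
  motion=[
    [[0,0,0.001],[0,0,0]],
    [[0,0,0.002],[0,0,0]],
    [[0,0,0.002],[0,0,0]],
  ],
)

```text
time_s: 11.02
position: [0.5501, 0.2827, 0.0347]
eef_rot: [-2.093, 2.342, -0.0]
ft_force: [-1.8, -0.5, 5.6]
width: 0.0443
gripper_force: 29.4
```

Contact with the V at about 6 N. I'll release so it self-centres, then regrip lightly.

>>> apply_moves(
  motion=[
    [[0,0,0],[0,0,0]],
    [[0,0,0],[0,0,0]],
    [[0,0,0],[0,0,0]],
    [[0,0,0],[0,0,0]],
  ],
  claw=0.36,
)

```text
time_s: 11.52
position: [0.5511, 0.283, 0.0351]
eef_rot: [-2.092, 2.34, -0.001]
ft_force: [3.6, 1.4, 6.6]
width: 0.0547
gripper_force: 0.0
```

>>> apply_moves(
  motion=[
    [[0,0,0],[0,0,0]],
    [[0,0,0],[0,0,0]],
    [[0,0,0],[0,0,0]],
    [[0,0,0],[0,0,0]],
  ],
  claw=1,
  grip_force=20,
)

```text
time_s: 12.02
position: [0.5499, 0.2828, 0.0347]
eef_rot: [-2.094, 2.342, 0.0]
ft_force: [-1.3, 0.3, 8.8]
width: 0.0444
gripper_force: 20.0
```

```bash
python3 - <<'E'
from h import *
s=status.observe();print(s["position"],s["ft_force"],s["width"])
O=np.array([.552,.302,0]);R=Ro.from_euler("z",-.112)
print(R.inv().apply(s["position"]-O))
for d in(.001,.010):print(move(s["position"]+R.apply([0,d,0]),down(np.radians(173.6))))
E
```

```text
[0.54992353 0.28282918 0.03471936] [-1.31969811  0.32145267  8.84541197] 0.04438007443699882
[ 7.91883911e-05 -1.92827802e-02  3.47193572e-02]
(array([-0.002, -0.   ,  0.   ]), array([-0.0001,  0.0002, -0.    ]))
(array([-0.02, -0.  ,  0.  ]), array([-0.0001,  0.0002, -0.    ]))
```

>>> apply_moves(
  motion=[
    [[0,0,-0.001],[0,0,0]],
    [[-0.004,0,-0.001],[0,0,0]],
    [[-0.008,0,-0.001],[0,0,0]],
    [[-0.012,0,-0.001],[0,0,0]],
    [[-0.016,0,-0.001],[0,0,0]],
    [[-0.02,0,-0.001],[0,0,0]],
    [[-0.024,0,-0.001],[0,0,0]],
    [[-0.024,0,-0.001],[0,0,0]],
  ],
)

```text
time_s: 13.02
position: [0.5511, 0.294, 0.0348]
eef_rot: [2.093, -2.342, 0.002]
ft_force: [-0.7, -4.5, 6.1]
width: 0.0441
gripper_force: 21.5
```

>>> apply_moves(
  motion=[
    [[-0.001,0,-0.001],[0,0,0]],
    [[-0.002,0,-0.001],[0,0,0]],
    [[-0.003,0,-0.001],[0,0,0]],
    [[-0.004,0,-0.001],[0,0,0]],
    [[-0.005,0,-0.001],[0,0,0]],
    [[-0.006,0,-0.001],[0,0,0]],
  ],
)

```text
time_s: 13.78
position: [0.5514, 0.297, 0.0351]
eef_rot: [2.093, -2.341, 0.001]
ft_force: [-0.2, -6.2, -0.9]
width: 0.0442
gripper_force: 20.7
```

>>> apply_moves(
  motion=[
    [[-0.001,0,0],[0,0,0]],
    [[-0.002,0,0],[0,0,0]],
    [[-0.002,0,0],[0,0,0]],
  ],
)

```text
time_s: 14.15
position: [0.5514, 0.297, 0.0351]
eef_rot: [2.091, -2.341, 0.003]
ft_force: [-0.5, -12.5, -0.5]
width: 0.0444
gripper_force: 20.9
```

>>> apply_moves(
  motion=[
    [[-0.001,0,0],[0,0,0]],
    [[-0.002,0,0],[0,0,0]],
    [[-0.002,0,0],[0,0,0]],
  ],
)

```text
time_s: 14.52
position: [0.5514, 0.297, 0.035]
eef_rot: [2.09, -2.341, 0.005]
ft_force: [-1.4, -19.1, 3.0]
width: 0.0444
gripper_force: 21.2
```

The barrel is blocked by the stop with 12–19 N. I'll relax the push, open modestly and lift.

>>> apply_moves(
  motion=[
    [[0.001,0,0],[0,0,0]],
    [[0.002,0,0],[0,0,0]],
    [[0.002,0,0],[0,0,0]],
  ],
)

```text
time_s: 14.9
position: [0.5514, 0.297, 0.0351]
eef_rot: [2.091, -2.341, 0.003]
ft_force: [-0.0, -12.9, 0.3]
width: 0.0443
gripper_force: 20.8
```

>>> apply_moves(
  motion=[
    [[0,0,0],[0,0,0]],
    [[0,0,0],[0,0,0]],
    [[0,0,0],[0,0,0]],
    [[0,0,0],[0,0,0]],
  ],
  claw=0.28,
)

```text
time_s: 15.4
position: [0.5536, 0.2989, 0.0361]
eef_rot: [-2.091, 2.34, -0.003]
ft_force: [7.4, -1.4, 2.1]
width: 0.0611
gripper_force: 3.2
```

>>> apply_moves(
  motion=[
    [[0,0,-0.01],[0,0,0]],
    [[0,0,-0.03],[0,0,0]],
    [[0,0,-0.08],[0,0,0]],
    [[0.02,0,-0.16],[0,0,0]],
    [[0.07,0,-0.25],[0,0,0]],
    [[0.15,0,-0.35],[0,0,0]],
    [[0.2,0,-0.43],[0,0,0]],
    [[0.2,0,-0.43],[0,0,0]],
  ],
)

```text
time_s: 16.4
position: [0.5415, 0.1981, 0.254]
eef_rot: [-2.089, 2.34, -0.004]
ft_force: [-0.1, 0.4, -0.1]
width: 0.0618
gripper_force: 0.0
```

```bash
python3 - <<'E'
from h import *
s=status.observe();print(s["position"],s["ft_force"].round(1),s["joints"].round(2))
i,W=snap("wrist","pics/w5.png");a,S=snap("side","pics/s5.png")
u,v=np.array(proj(W,"wrist",[.53,.31,.05])).astype(int);x0,y0=max(u-60,0),max(v-50,0);print(x0,y0)
p=np.hstack([cv2.resize(i[y0:y0+100,x0:x0+100],(400,400),interpolation=cv2.INTER_CUBIC),cv2.resize(a[225:325,230:330],(400,400),interpolation=cv2.INTER_CUBIC)])
cv2.imwrite("pics/c5.png",(255*(p/255.)**.6).astype(np.uint8))
E
```

```text
[0.54146356 0.19813783 0.25399532] [-0.1  0.4 -0.1] [ 0.21  0.34  0.13  1.35  0.   -1.25]
277 205
```

View pics/c5.png

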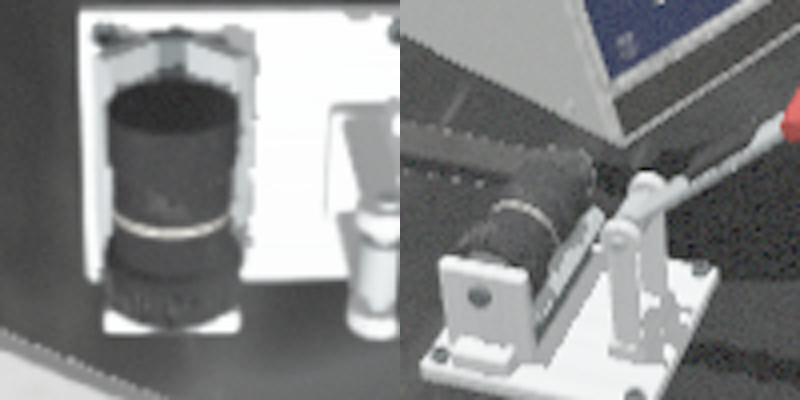

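The wrist crop shows the barrel seated in the V and reaching the stop, with its -y crown at (172,128). The side crop agrees. I'll check the coordinates and work out the handle pose from the current views.

```bash
python3 - <<'E'
from h import *
O=np.array([.552,.302,0]);R=Ro.from_euler("z",-.112);loc=lambda X:R.inv().apply(np.array(X)-O).round(4)
i,W=load("pics/w5.png");a,S=load("pics/s5.png");b,T=snap("top","pics/t5.png")
q=lambda x,y:(277+x/4-.4,205+y/4-.4)
print("-y crown",loc(onz(W,"wrist",q(172,130),.0725)),"+y knurl crown",loc(onz(W,"wrist",q(173,325),.0725)))
for p in((108,100),(238,100),(112,210),(232,215)):print(loc(onz(W,"wrist",q(*p),.06)))
def red(im,box):
    x0,y0,x1,y1=box;m=np.zeros(im.shape[:2],np.uint8)
    m[y0:y1,x0:x1]=((im[...,2]>110)&(im[...,1]<95)&(im[...,0]<95))[y0:y1,x0:x1]
    n,l,s,c=cv2.connectedComponentsWithStats(m);k=1+np.argmax(s[1:,4]);ys,xs=np.nonzero(l==k)
    r=cv2.minAreaRect(np.c_[xs,ys].astype(np.float32));return c[k],s[k],cv2.boxPoints(r)
h=proj(W,"wrist",[.408,.30,.152]);print("exp",h)
x,y=int(h[0]),int(h[1])
cw,sw,bw=red(i,(max(x-40,0),max(y-50,0),min(x+40,640),min(y+50,400)));cs,ss,bs=red(a,(290,220,360,280));ct,st,bt=red(b,(150,195,230,235))
print(cw,sw,bw.round(1).tolist());print(bs.round(1).tolist(),cs,ct)
X,e=cross([ray(W,"wrist",cw),ray(S,"side",cs),ray(T,"top",ct)]);print("handle bar centre",X.round(4),loc(X),np.round(e,4))
X,e=cross([ray(W,"wrist",cw),ray(S,"side",cs)]);print(X.round(4),loc(X),np.round(e,4))
E
```

```text
-y crown [-0.0001 -0.0312  0.0725] +y knurl crown [-0.0006  0.0378  0.0725]
[ 0.019  -0.0351  0.06  ]
[-0.0199 -0.0351  0.06  ]
[0.0185 0.0028 0.06  ]
[-0.0189  0.0045  0.06  ]
exp (np.float64(459.32594566229335), np.float64(279.98037263802496))Traceback (most recent call last):
  File "<stdin>", line 14, in <module>
  File "<stdin>", line 10, in red
    return _wrapfunc(a, 'argmax', axis=axis, out=out, **kwds)
    return bound(*args, **kwds)
ValueError: attempt to get argmax of an empty sequence
```

The barrel lies centred (x≈0), with its front about at the stop face. The handle triangulates to local (-0.144, -0.010, 0.152) for the bar centre. That is a radius of 0.1076 from the pin, which matches the 108 mm given, at an angle of 2.405 rad. Next I'll go to the hold point.

```bash
cat >> h.py <<'E'
O=np.array([.552,.302,0]);RC=Ro.from_euler("z",-.112)
def hp(th,dz=-.012): return O+RC.apply([-.064+.108*np.cos(th),-.021,.08+.108*np.sin(th)+dz])
D=down(np.radians(173.6))
E
python3 - <<'E'
from h import *
p=hp(2.405);print(p);print(move(p+[0,0,.07],D),move(p,D))
E
```

```text
[0.40655288 0.29722613 0.14055092]
(array([-0.1645,  0.2874,  0.0786]), array([ 0.0004, -0.    , -0.    ])) (array([-0.1645,  0.2873,  0.2186]), array([ 0.0004, -0.    , -0.    ]))
```

>>> apply_moves(
  motion=[
    [[-0.05,0.09,0],[0,0,0]],
    [[-0.1,0.18,0.03],[0,0,0]],
    [[-0.14,0.25,0.06],[0,0,0]],
    [[-0.1645,0.287,0.08],[0,0,0]],
    [[-0.1645,0.287,0.12],[0,0,0]],
    [[-0.1645,0.287,0.16],[0,0,0]],
    [[-0.1645,0.287,0.19],[0,0,0]],
    [[-0.1645,0.287,0.21],[0,0,0]],
    [[-0.1645,0.287,0.219],[0,0,0]],
    [[-0.1645,0.287,0.219],[0,0,0]],
  ],
  claw=0.45,
)

```text
time_s: 17.8
position: [0.407, 0.297, 0.1406]
eef_rot: [2.094, -2.342, -0.0]
ft_force: [0.5, -0.5, 0.5]
width: 0.047
gripper_force: 0.0
```

>>> apply_moves(
  motion=[
    [[0,0,0],[0,0,0]],
    [[0,0,0],[0,0,0]],
    [[0,0,0],[0,0,0]],
    [[0,0,0],[0,0,0]],
    [[0,0,0],[0,0,0]],
  ],
  claw=1,
  grip_force=30,
)

```text
time_s: 18.42
position: [0.4061, 0.2971, 0.1411]
eef_rot: [2.094, -2.341, -0.003]
ft_force: [-9.3, 0.9, 7.0]
width: 0.0105
gripper_force: 29.4
```

```bash
python3 - <<'E'
from h import *
s=status.observe();print(s["position"],s["ft_force"].round(1),s["width"])
L=RC.inv().apply(s["position"]-O);print(L)
i,W=snap("wrist","pics/w6.png")
m=((i[...,2]>110)&(i[...,1]<95)&(i[...,0]<95)).astype(np.uint8);m[:180]=0;m[:,:200]=0;m[:,450:]=0
n,l,st,c=cv2.connectedComponentsWithStats(m);k=np.argsort(-st[1:,4])[:3]+1;print(st[k],c[k])
th=2.405;p0=hp(th)
for k in range(1,21):
    t=th-k*.115;d=hp(t)-p0;print(k,round(t,3),D.inv().apply(d/.5).round(3).tolist())
E
```

```text
[0.40606947 0.29707737 0.14112959] [-9.3  0.9  7. ] 0.010496617089624839
[-0.14446602 -0.02120186  0.14112959]
[[308 323  15  19 119]
 [328 326   2   1   2]
 [390 248   1   1   1]] [[312.84033613 334.29411765]
 [328.5        326.        ]
 [390.         248.        ]]
1 2.29 [0.0, -0.018, -0.017]
2 2.175 [0.0, -0.037, -0.033]
3 2.06 [0.0, -0.059, -0.046]
4 1.945 [0.0, -0.081, -0.056]
5 1.83 [0.0, -0.105, -0.064]
6 1.715 [0.0, -0.129, -0.069]
7 1.6 [0.0, -0.154, -0.071]
8 1.485 [0.0, -0.179, -0.07]
9 1.37 [0.0, -0.203, -0.067]
10 1.255 [0.0, -0.227, -0.06]
11 1.14 [0.0, -0.25, -0.051]
12 1.025 [0.0, -0.272, -0.04]
13 0.91 [0.0, -0.293, -0.025]
14 0.795 [0.0, -0.311, -0.009]
15 0.68 [0.0, -0.328, 0.009]
16 0.565 [0.0, -0.342, 0.029]
17 0.45 [0.0, -0.355, 0.051]
18 0.335 [0.0, -0.364, 0.074]
19 0.22 [0.0, -0.371, 0.098]
20 0.105 [0.0, -0.375, 0.122]
```

The bar is gripped. Swinging the first half.

>>> apply_moves(
  motion=[
    [[0,-0.018,-0.017],[0,0,0]],
    [[0,-0.037,-0.033],[0,0,0]],
    [[0,-0.059,-0.046],[0,0,0]],
    [[0,-0.081,-0.056],[0,0,0]],
    [[0,-0.105,-0.064],[0,0,0]],
    [[0,-0.129,-0.069],[0,0,0]],
    [[0,-0.154,-0.071],[0,0,0]],
    [[0,-0.179,-0.07],[0,0,0]],
    [[0,-0.203,-0.067],[0,0,0]],
    [[0,-0.203,-0.067],[0,0,0]],
  ],
)

```text
time_s: 19.73
position: [0.5089, 0.2858, 0.1745]
eef_rot: [-2.093, 2.342, -0.0]
ft_force: [4.0, 1.4, -0.7]
width: 0.0108
gripper_force: 30.2
```

```bash
python3 - <<'E'
from h import *
s=status.observe();L=RC.inv().apply(s["position"]-O);print(L,s["width"],s["ft_force"].round(1),hp(1.37)-s["position"])
p0=hp(1.37)
for t in(1.255,1.14,1.025,.91,.795,.68,.565,.45,.335,.22,.15):
    d=hp(t)-p0;print(round(t,3),D.inv().apply(d/.5).round(3).tolist())
E
```

```text
[-0.04101424 -0.02095137  0.17454438] 0.010799083759389221 [ 4.   1.4 -0.7] [-0.00144157  0.0001132  -0.00071431]
1.255 [0.0, -0.024, 0.006]
1.14 [0.0, -0.047, 0.015]
1.025 [0.0, -0.069, 0.027]
0.91 [0.0, -0.089, 0.041]
0.795 [0.0, -0.108, 0.057]
0.68 [0.0, -0.125, 0.076]
0.565 [0.0, -0.139, 0.096]
0.45 [0.0, -0.151, 0.118]
0.335 [0.0, -0.161, 0.141]
0.22 [0.0, -0.168, 0.165]
0.15 [0.0, -0.17, 0.179]
```

>>> apply_moves(
  motion=[
    [[0,-0.024,0.006],[0,0,0]],
    [[0,-0.047,0.015],[0,0,0]],
    [[0,-0.069,0.027],[0,0,0]],
    [[0,-0.089,0.041],[0,0,0]],
    [[0,-0.108,0.057],[0,0,0]],
    [[0,-0.125,0.076],[0,0,0]],
    [[0,-0.139,0.096],[0,0,0]],
    [[0,-0.151,0.118],[0,0,0]],
    [[0,-0.159,0.139],[0,0,0]],
    [[0,-0.159,0.139],[0,0,0]],
  ],
)

```text
time_s: 20.98
position: [0.5874, 0.2767, 0.1038]
eef_rot: [2.094, -2.342, -0.0]
ft_force: [1.7, 3.4, -5.2]
width: 0.0109
gripper_force: 30.4
```

>>> apply_moves(
  motion=[
    [[0,-0.004,0.012],[0,0,0]],
    [[0,-0.006,0.022],[0,0,0]],
    [[0,-0.006,0.022],[0,0,0]],
  ],
)

```text
time_s: 21.35
position: [0.5902, 0.2764, 0.0935]
eef_rot: [-2.094, 2.342, -0.0]
ft_force: [1.7, 4.3, -3.9]
width: 0.0107
gripper_force: 30.8
```

```bash
python3 - <<'E'
from h import *
s=status.observe();L=RC.inv().apply(s["position"]-O);print(L,s["width"],s["ft_force"].round(1),s["time_s"])
d=L-[-.064,-.021,.08-.0115];print("r,th",np.hypot(d[0],d[2]),np.arctan2(d[2],d[0]))
E
```

```text
[ 0.04086531 -0.02116009  0.09350153] 0.010697694630358728 [ 1.7  4.3 -3.9] 21.35
r,th 0.1078044932341365 0.23404635444428357
```

>>> apply_moves(
  motion=[
    [[0,-0.001,0.01],[0,0,0]],
    [[0,-0.002,0.02],[0,0,0]],
    [[0,-0.003,0.028],[0,0,0]],
    [[0,-0.004,0.034],[0,0,0]],
    [[0,-0.004,0.034],[0,0,0]],
  ],
)

```text
time_s: 21.98
position: [0.5929, 0.2761, 0.077]
eef_rot: [-2.093, 2.341, -0.002]
ft_force: [5.9, 3.6, -0.3]
width: 0.0105
gripper_force: 31.9
```

>>> apply_moves(
  motion=[
    [[0,-0.001,0.003],[0,0,0]],
    [[0,-0.001,0.006],[0,0,0]],
    [[0,-0.001,0.006],[0,0,0]],
  ],
)

```text
time_s: 22.35
position: [0.593, 0.2761, 0.0741]
eef_rot: [-2.093, 2.341, -0.001]
ft_force: [4.4, 3.0, 3.0]
width: 0.0107
gripper_force: 32.2
```

>>> apply_moves(
  motion=[
    [[0,0,0.002],[0,0,0]],
    [[0,0,0.004],[0,0,0]],
    [[0,0,0.004],[0,0,0]],
  ],
)

```text
time_s: 22.72
position: [0.5932, 0.2761, 0.0721]
eef_rot: [-2.093, 2.341, -0.002]
ft_force: [5.5, 1.6, 4.3]
width: 0.0107
gripper_force: 32.4
```

>>> apply_moves(
  motion=[
    [[0,0,0.002],[0,0,0]],
    [[0,0,0.004],[0,0,0]],
    [[0,0,0.004],[0,0,0]],
  ],
)

```text
time_s: 23.1
position: [0.5932, 0.2761, 0.0701]
eef_rot: [-2.093, 2.341, -0.002]
ft_force: [5.1, 1.9, 3.9]
width: 0.0106
gripper_force: 32.5
```

>>> apply_moves(
  motion=[
    [[0,0,0.001],[0,0,0]],
    [[0,0,0.002],[0,0,0]],
    [[0,0,0.002],[0,0,0]],
  ],
)

```text
time_s: 23.48
position: [0.5933, 0.2761, 0.0693]
eef_rot: [-2.093, 2.341, -0.002]
ft_force: [5.6, 2.2, 6.1]
width: 0.0105
gripper_force: 32.5
```

>>> apply_moves(
  motion=[
    [[0,0,0.001],[0,0,0]],
    [[0,0,0.001],[0,0,0]],
  ],
)

```text
time_s: 23.72
position: [0.5933, 0.2761, 0.0688]
eef_rot: [-2.093, 2.341, -0.002]
ft_force: [4.9, 0.5, 4.6]
width: 0.0103
gripper_force: 32.6
```

>>> apply_moves(
  motion=[
    [[0,0,0.001],[0,0,0]],
    [[0,0,0.001],[0,0,0]],
  ],
)

```text
time_s: 23.98
position: [0.5933, 0.2761, 0.0682]
eef_rot: [-2.093, 2.341, -0.002]
ft_force: [5.5, 1.7, 4.1]
width: 0.0105
gripper_force: 32.6
```

>>> apply_moves(
  motion=[
    [[0,0,0.001],[0,0,0]],
    [[0,0,0.001],[0,0,0]],
  ],
)

```text
time_s: 24.22
position: [0.5933, 0.2761, 0.0677]
eef_rot: [-2.093, 2.341, -0.002]
ft_force: [4.9, 0.8, 5.1]
width: 0.0105
gripper_force: 32.6
```

>>> apply_moves(
  motion=[
    [[0,0,0.001],[0,0,0]],
    [[0,0,0.001],[0,0,0]],
  ],
)

```text
time_s: 24.48
position: [0.5933, 0.2761, 0.0672]
eef_rot: [-2.093, 2.341, -0.002]
ft_force: [5.8, 1.7, 4.4]
width: 0.0108
gripper_force: 32.6
```

>>> apply_moves(
  motion=[
    [[0,0,0.001],[0,0,0]],
    [[0,0,0.001],[0,0,0]],
  ],
)

```text
time_s: 24.72
position: [0.5933, 0.2761, 0.0668]
eef_rot: [-2.093, 2.341, -0.002]
ft_force: [5.5, 2.2, 4.7]
width: 0.0108
gripper_force: 32.6
```

>>> apply_moves(
  motion=[
    [[0,0,0.001],[0,0,0]],
    [[0,0,0.001],[0,0,0]],
  ],
)

```text
time_s: 24.98
position: [0.5933, 0.2761, 0.0663]
eef_rot: [-2.093, 2.341, -0.002]
ft_force: [5.7, 2.9, 5.8]
width: 0.0103
gripper_force: 32.7
```

>>> apply_moves(
  motion=[
    [[0,0,0.001],[0,0,0]],
    [[0,0,0.001],[0,0,0]],
  ],
)

```text
time_s: 25.22
position: [0.5933, 0.2762, 0.0661]
eef_rot: [-2.092, 2.341, -0.002]
ft_force: [5.0, 1.0, 8.9]
width: 0.0108
gripper_force: 33.0
```

>>> apply_moves(
  motion=[
    [[0,0,0.001],[0,0,0]],
    [[0,0,0.001],[0,0,0]],
  ],
)

```text
time_s: 25.48
position: [0.5934, 0.2761, 0.0659]
eef_rot: [-2.092, 2.341, -0.002]
ft_force: [2.5, 1.0, 13.7]
width: 0.0106
gripper_force: 33.4
```

>>> apply_moves(
  motion=[
    [[0,0,0.001],[0,0,0]],
    [[0,0,0.001],[0,0,0]],
  ],
)

```text
time_s: 25.72
position: [0.5934, 0.2762, 0.0658]
eef_rot: [-2.092, 2.341, -0.002]
ft_force: [1.7, -0.2, 17.2]
width: 0.0109
gripper_force: 33.8
```

The pad is firmly on at 17 N at the handle. I'll ease off slightly and then open.

>>> apply_moves(
  motion=[
    [[0,0,-0.001],[0,0,0]],
    [[0,0,-0.001],[0,0,0]],
  ],
)

```text
time_s: 25.98
position: [0.5934, 0.2761, 0.0658]
eef_rot: [-2.092, 2.341, -0.002]
ft_force: [3.5, 1.0, 11.8]
width: 0.0109
gripper_force: 33.2
```

>>> apply_moves(
  motion=[
    [[0,0,-0.001],[0,0,0]],
    [[0,0,-0.001],[0,0,0]],
  ],
)

```text
time_s: 26.22
position: [0.5933, 0.2761, 0.066]
eef_rot: [-2.093, 2.341, -0.002]
ft_force: [4.6, 1.1, 7.8]
width: 0.0107
gripper_force: 32.8
```

>>> apply_moves(
  motion=[
    [[0,0,0],[0,0,0]],
    [[0,0,0],[0,0,0]],
    [[0,0,0],[0,0,0]],
  ],
  claw=0.73,
)

```text
time_s: 26.6
position: [0.592, 0.2759, 0.0649]
eef_rot: [2.093, -2.341, -0.0]
ft_force: [0.7, 0.3, 0.1]
width: 0.0232
gripper_force: 0.0
```

>>> apply_moves(
  motion=[
    [[0,0,-0.02],[0,0,0]],
    [[0,0,-0.06],[0,0,0]],
    [[0,0,-0.12],[0,0,0]],
    [[0,0,-0.2],[0,0,0]],
    [[0.1,0,-0.28],[0,0,0]],
    [[0.2,0,-0.35],[0,0,0]],
    [[0.2,0,-0.35],[0,0,0]],
  ],
)

```text
time_s: 27.48
position: [0.5821, 0.1743, 0.244]
eef_rot: [-2.088, 2.342, -0.005]
ft_force: [-0.2, 0.4, 0.1]
width: 0.0227
gripper_force: 0.0
```

```bash
python3 - <<'E'
from h import *
s=status.observe();print(s["position"],s["ft_force"].round(1),s["time_s"])
i,W=snap("wrist","pics/w7.png");a,S=snap("side","pics/s7.png")
u,v=np.array(proj(W,"wrist",[.55,.30,.05])).astype(int);x0,y0=min(max(u-50,0),540),min(max(v-50,0),300);print(x0,y0)
p=np.hstack([cv2.resize(i[y0:y0+100,x0:x0+100],(400,400),interpolation=cv2.INTER_CUBIC),cv2.resize(a[225:325,230:330],(400,400),interpolation=cv2.INTER_CUBIC)])
cv2.imwrite("pics/c7.png",(255*(p/255.)**.6).astype(np.uint8))
E
```

```text
[0.58207822 0.1742866  0.24398153] [-0.2  0.4  0.1] 27.475
304 216
```

View pics/c7.png

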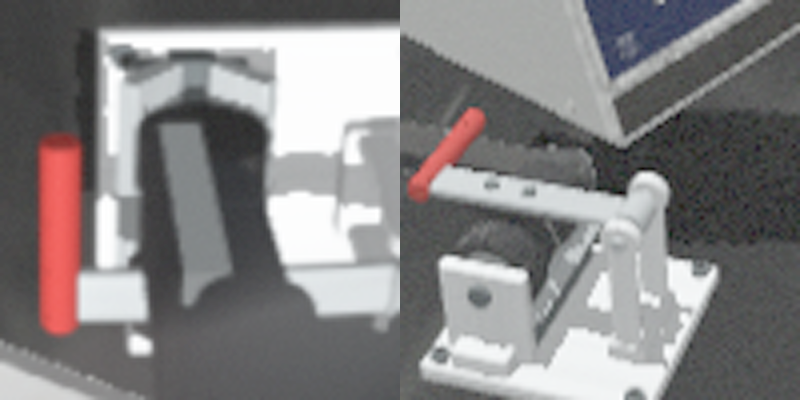

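The strap lies level across the barrel, with the red bar at crop (60,235). The barrel is behind the stop in the side view. One quick numeric check of the barrel end and bar height, then I'll hand in.

```bash
python3 - <<'E'
from h import *
loc=lambda X:RC.inv().apply(np.array(X)-O).round(4)
i,W=load("pics/w7.png");a,S=load("pics/s7.png")
for p in((139,118),(268,122)):print("end side",loc(onz(W,"wrist",(304+p[0]/4-.4,216+p[1]/4-.4),.06)))
c=[]
for im,(x0,y0,x1,y1) in((i,(300,240,330,310)),(a,(325-95,245,260,285))):
    m=((im[...,2]>120)&(im[...,1]<95)&(im[...,0]<95));z=np.zeros_like(m);z[y0:y1,x0:x1]=m[y0:y1,x0:x1];ys,xs=np.nonzero(z);c.append((xs.mean(),ys.mean()))
X,e=cross([ray(W,"wrist",c[0]),ray(S,"side",c[1])]);print("bar centre",loc(X),e)
t0=cv2.imread("pics/top0.png").astype(int);t,_=snap("top","pics/t7.png");d=np.abs(t.astype(int)-t0).max(2)
print("bystander px change",[int((d[v-12:v+12,u-14:u+14]>60).sum()) for u,v in((358,219),(306,235),(268,232))])
E
```

```text
end side [ 0.0207 -0.0387  0.06  ]
end side [-0.0181 -0.0369  0.06  ]
bar centre [ 0.045  -0.0095  0.0806] [0.0006616038727973514, 0.0006616038727972476]
bystander px change [0, 0, 10]
```

The bar height is right (0.081) and the bystanders haven't moved. The barrel end reads 2–3 mm off through the obstructed view, so I'll repeat the earlier clear view and compare.

```bash
python3 - <<'E'
from h import *
print(move([.54146,.19814,.254],Ro.from_rotvec([-2.089,2.34,-.004])))
E
```

```text
(array([-0.0329,  0.0836, -0.028 ]), array([ 0.0028, -0.0009,  0.0007]))
```

>>> apply_moves(
  motion=[
    [[-0.01,0.04,-0.028],[0,0,0]],
    [[-0.033,0.083,-0.025],[0,0,0]],
    [[-0.033,0.083,-0.025],[0,0,0]],
    [[-0.033,0.083,-0.025],[0,0,0]],
  ],
  claw=0.28,
)

```text
time_s: 28.12
position: [0.5416, 0.1983, 0.2529]
eef_rot: [2.095, -2.341, 0.0]
ft_force: [-0.4, -0.1, 0.0]
width: 0.062
gripper_force: 0.0
```

```bash
python3 - <<'E'
from h import *
print(status.observe()["position"])
i7,W7=snap("wrist","pics/w8.png");i5,W5=load("pics/w5.png")
ys=np.arange(-.05,-.014,.002);print((ys*1e3).round().astype(int).tolist())
def prof(im,W,x,z,g):
    g=cv2.GaussianBlur(cv2.cvtColor(im,cv2.COLOR_BGR2GRAY),(3,3),0).astype(np.float32)
    uv=np.array([proj(W,"wrist",O+RC.apply([x,y,z])) for y in ys],np.float32)
    return cv2.remap(g,uv[:,0].reshape(1,-1),uv[:,1].reshape(1,-1),cv2.INTER_LINEAR)[0].round().astype(int).tolist()
for x in(0,.01,-.01):
    z=.05+np.sqrt(.0225**2-x*x)
    print(x,"\n",prof(i5,W5,x,z,0),"\n",prof(i7,W7,x,z,0))
# shift of the -y end patch relative to the fixed clamp plate, by phase correlation / template
for nm,b in(("barrel",(300,222,342,250)),("plate",(342,207,372,235))):
    t=i5[b[1]:b[3],b[0]:b[2]];r=cv2.matchTemplate(i7[b[1]-6:b[3]+6,b[0]-6:b[2]+6],t,cv2.TM_CCOEFF_NORMED)
    _,m,_,p=cv2.minMaxLoc(r);print(nm,round(m,3),p[0]-6,p[1]-6)
E
```

```text
[0.54158254 0.19832136 0.25290805]
[-50, -48, -46, -44, -42, -40, -38, -36, -34, -32, -30, -28, -26, -24, -22, -20, -18, -16]
0 
 [50, 32, 20, 17, 17, 16, 16, 16, 16, 18, 26, 35, 38, 38, 38, 39, 41, 40] 
 [46, 32, 19, 16, 17, 17, 16, 16, 16, 18, 26, 35, 37, 38, 38, 39, 41, 41]
0.01 
 [171, 159, 100, 36, 17, 16, 16, 15, 16, 18, 27, 37, 40, 38, 38, 39, 39, 38] 
 [172, 154, 97, 35, 17, 16, 16, 16, 17, 18, 25, 37, 40, 39, 38, 39, 38, 38]
-0.01 
 [195, 176, 98, 35, 19, 18, 19, 19, 20, 21, 28, 36, 37, 36, 37, 38, 37, 38] 
 [197, 175, 108, 40, 19, 17, 18, 17, 18, 21, 28, 35, 37, 36, 37, 38, 36, 36]
barrel 0.963 -1 1
plate 0.923 -1 0
```

The barrel has not moved: its end rim is at y = -30 mm in both views, as expected when home against the stop. Handing in.

```bash
python3 -c "
from cell import env
print(env.finish_job())"
```

```text
the job is handed in; nothing more can be done
None
```

The job is handed in (no verdict was returned): the barrel was pressed home against the stop at up to about 19 N, the strap was pressed down to about 17 N at the handle (above your 10–14 N range, a pad load I estimate at about 21 N against the 25 N limit) and let go, and the bystanders were not touched.

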